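# Fit the key to the shaft, then seat the keyed shaft in the checking fixture

### The job

Put the brass key down into the keyway of the steel shaft while the shaft is still in its wooden cradle, so that it sits fully home. Then carry shaft and key together to the green fixture, lay the shaft in its V-groove with the key on top and the keyed end towards the yellow arch, and slide it along so that the key passes through the arch's slot and the shaft's end touches the red stop; let go of it there. Leave everything else on the bench as it is.

Things in the scene. Friction and masses are not known exactly. Their poses are not given: they have to be found in the camera images.
- key: Brass parallel key, a square bar 48 x 12 x 12 mm (length along its own x), 55 g, lying on the cardboard pad. Origin at the centre of its underside, z up. Its two ends are alike.
- key_mid (a point): The middle of the brass key, 6 mm above its underside; same axes as the key.
- shaft: Bright steel round shaft, 34 mm diameter, 130 mm long, 0.6 kg, lying level. Origin on its axis at mid-length; x along the axis to the keyed end, z up out of the keyway. Keyway: slot in the top, 14 mm wide, 51 mm long, 4 to 55 mm ahead of the origin, flat floor 12 mm above the axis. A key fully home tops out 24 mm above the axis. Can be gripped across its diameter, the key between the fingers.
- shaft_seat (a point): Centre of the keyway's floor, 29.5 mm ahead of the shaft's origin and 12 mm above its axis; same axes as the shaft.
- shaft_nose (a point): Centre of the shaft's keyed end face, 65 mm ahead of its origin; same axes as the shaft.
- cradle: Wooden cradle fixed to the bench: base 120 x 70 x 8 mm with two V-supports 16 mm thick and 31 mm wide, 78 mm apart centre to centre, their lips 10 mm below the shaft's axis; between them it is open down to the base. Origin at the centre of its underside, x along the shaft.
- cradle_axis (a point): Point on the axis of a shaft lying in the cradle, above the cradle's centre, 44 mm above the bench.
- fixture: Fixed: green base 230 x 80 x 14 mm, aluminium V-block 31 mm wide (x -108 to 95 mm), yellow arch, red end stop. Origin: centre of underside, x along the groove to the stop. Lips of the V 10 mm below the laid shaft's axis. Arch 10 to 26 mm before the stop, posts 52 mm apart, top 31.5 mm above the axis, split by an 18 mm slot for the key; the shaft clears it by 2.5 mm, so it enters only by sliding.
- fixture_stop (a point): Point on the red stop's face (facing back along the groove) on the axis of a shaft lying in the groove, 50 mm above the bench; x points into the stop.
- pad: Cardboard pad 180 x 80 x 4 mm fixed to the bench, on which the brass key and the worn key lie. Origin at the centre of its underside, x along its length.
- worn_key: Bystander: rust-brown worn key, 32 x 12 x 10 mm, lying on the pad. Not to be used. Origin at the centre of its underside.
- wrench: Bystander: steel wrench 200 mm long, lying flat beyond the work.
- hammer: Bystander: hammer 270 mm long, lying to the right.
- screwdriver: Bystander: screwdriver with orange handle, 210 mm long, lying to the left.
- grease_tin: Bystander: yellow-labelled grease tin, 72 mm diameter, 75 mm high, beyond the work. Origin at the centre of its underside.
- seal_ring: Bystander: brown seal ring, 64 mm outer diameter, 10 mm high, lying flat. Origin at the centre of its underside.
- spring: Bystander: steel coil spring standing upright, 26 mm diameter, 50 mm high. Origin at the centre of its underside.
- nut: Bystander: steel square nut, 36 x 36 x 18 mm. Origin at the centre of its underside.
Mind the look-alikes: they are no part of the job. Of the things that look like the fixture, take the one that is farthest to the robot's left at the start.

How it is judged:
By the outcome, as a careful person would: the job done as asked, in the order asked, and still so for the second after the job is handed in, with the robot touching nothing.
It also fails if it takes over 69 s, if anything falls off the work surface, if the arm or the gripper's body presses on something with over 40 N, if the wrist force passes 120 N, or if a joint passes its speed limit or range.

### The arm

A 6-joint arm with a two-finger parallel gripper is mounted at the origin on the work surface. World frame = base frame: x ahead of the robot, y to its left, z up, the work surface at z = 0. Lengths are in m, angles in rad, forces in N, time in s.
With the tool pointing down it reaches from about 0.325 to 0.9 m from the base axis. Payload 6.1 kg.
Tool frame: the origin (TCP) lies midway between the tips of the shut fingers; the grasp point (between the pads) lies 19 mm behind it; z points along the fingers, y is the line along which they close (so a half turn about z gives the same grasp; the last joint's range is limited). The gripper opens to 87 mm and grips with 3 to 60 N. Pads are 19 mm wide; open, the fingers measure 117 mm over their backs; the gripper's body (75 mm by 190 mm) begins 51 mm behind the grasp point.
Start: joints at [-1.304, 0.22, 1.526, -0, 1.395, -0.126], TCP at [0.239, -0.577, 0.223] pointing down, gripper open.
Joint ranges: [-2.98, 2.98], [-0.91, 2.08], [0.09, 2.57], [-1.24, 4.39], [0.2, 2.65], [-2.68, 2.68]. Speed limits (rad/s): [2.57, 2.57, 3.01, 3.14, 3.14, 3.14].

### API

Orientations are given as a rotation vector (axis times angle).
In Python, from workcell import manip gives the robot as it stands.
- The arm moves only by the tool play_rows, never from a script. Its argument "increments" is a list of rows, each an object of numbers: "grip": the finger opening in cm, from 0 to 8.7; "x", "y", "z": the shift along the tool's x, y, z in cm; "turn": the turn about the tool's z in rad. A call has 1 to 20 rows; each row is the pose to reach, as a shift and turn from the pose commanded when the call began, along the tool's axes at that moment; what a row does not reach only later rows make up. A row lasts 1/10 s, in which the tool goes at most 50 mm and 8.59 degrees, less where a joint would pass 70% of its speed; a pose out of reach is approached as far as the arm can. A call with a gripper value outside its range is refused whole. The fingers move at their own pace and stop on an object; "grip_force" is the grip in N (left out, the last holds). Time passes only in rows, so rows that repeat a pose let the fingers close. It gives the time, the measured TCP pose, the force, the opening and the grip force at its end, in the units of the state.
- manip.observe(): the state, without advancing time (a new reading comes with each control period).
- manip.capture(name): name is "scene" or "top"; returns a dict with "color" (420x560x3 uint8, red, green, blue), "camera_matrix" (3x3 intrinsics, pixels), "dist_coeffs" ([k1, k2, p1, p2, k3] as OpenCV has them; the pictures are not rectified), "position" and "rotation" of the camera in the world. Camera axes: x right, y down, z forward; pixel columns grow to the right and rows downward; lengths in m; the calibration is good to about 2 mm. A picture is of the moment at which its call begins. There is no depth.
- manip.close_job(): hands the job in; it is judged then, once.
Trained networks look in a picture, given as the dict that the camera call returned (one of the last four; its "shot" number tells which), for a name from the list of things; names that differ only in an ending like _2 or _b are one class to them, and where a whole thing is asked for, a point or a joint stands for the part that bears it (a point fixed in the world has none). Each returns a list of dicts, best first, with "p" (0 to 1); they miss things now and then, are a little off and sometimes report something else, mostly with a low value. They report only what shows in the picture. A call takes as long as a camera call. They do not tell look-alikes from the thing itself.
- manip.search_frame(picture, thing): "uv" ([column, row] in pixels, amid what is visible of it).
- manip.silhouettes(picture, thing): "mask" (420x560 bool, what is visible of it) and "uv" ([column, row] in pixels, amid what is visible of it).
- manip.place_of(picture, thing): "uv" ([column, row] in pixels: a listed point, or the origin of a listed thing).
The state is a dict: "clock": time; "joints": joint angles; "dq": joint speeds; "effort": joint torques, N m; "tool_pos": TCP position; "eef_rot": TCP orientation; "force": force on the tool from outside, world axes, zero at the start; "ft_torque": the same for the moment, N m; "grip_width": opening from 0.0 (shut) to 1.0 (fully open); "grasp_force": force on a finger pad.
Only numpy, scipy, OpenCV 4.12 (cv2) and the standard library are available. Lean on these libraries where they do the work, as an engineer would, in place of code of your own. Each camera call takes 0.05 s, during which the arm holds its last target. There are 200 camera calls.

## Working session

There is one attempt and no reset: what is moved stays moved. The work goes in short steps, Python scripts to look and compute and a tool call to move; the robot and the scene stay as the last step left them, time stands still between calls to the robot, and variables do not carry over. Pictures are saved under pics/ and viewed, at most 10 in all, crops included, and the job is handed in when it is done.

Besides the shell and the picture viewer there is one more tool, called after "Call:" as a command line: name --argument value ..., lists and objects as JSON in quotes. play_rows: Moves the arm, as the interface text tells. Its arguments: {"type":"object","properties":{"increments":{"type":"array"},"grip_force":{"type":"number"}},"required":["increments"]}

```bash
mkdir -p pics
cat > h.py <<'E'
import numpy as np, cv2
from workcell import manip
from scipy.spatial.transform import Rotation as R
def ray(p,uv):
    u=cv2.undistortPoints(np.array([[uv]],float),np.array(p["camera_matrix"]),np.array(p["dist_coeffs"])).ravel()
    Rm=np.array(p["rotation"]); Rm=Rm if Rm.shape==(3,3) else R.from_rotvec(Rm).as_matrix()
    return np.array(p["position"]),Rm@np.array([u[0],u[1],1.])
def at(p,uv,z):
    o,d=ray(p,uv); return o+d*(z-o[2])/d[2]
def proj(p,X):
    Rm=np.array(p["rotation"]); Rm=Rm if Rm.shape==(3,3) else R.from_rotvec(Rm).as_matrix()
    return cv2.projectPoints(np.atleast_2d(X).astype(float),cv2.Rodrigues(Rm.T)[0],-Rm.T@np.array(p["position"]),np.array(p["camera_matrix"]),np.array(p["dist_coeffs"]))[0].reshape(-1,2)
def save(p,n): cv2.imwrite("pics/"+n,p["color"][:,:,::-1])
E
python3 - <<'E'
from h import *
np.set_printoptions(precision=4,suppress=True)
for c in("scene","top"):
    p=manip.capture(c); save(p,c+"0.png"); print(c,p["position"],np.array(p["rotation"]).tolist())
    for t,z in(("key",.004),("key_mid",.010),("worn_key",.004),("shaft",.044),("shaft_seat",.056),("shaft_nose",.044),("cradle",0),("cradle_axis",.044),("fixture",0),("fixture_stop",.05),("pad",0)):
        for d in manip.place_of(p,t): print(t,round(d["p"],2),np.round(d["uv"],1),at(p,d["uv"],z)[:2])
s=manip.observe(); print(s)
E
```

```text
scene [1.0576 0.1316 0.834 ] [-1.6338815836051175, -2.1109420864390382, 0.7169006721751884]
key 0.66 [295.3 260.9] [0.5923 0.0184]
key_mid 0.66 [291.7 259.7] [0.5946 0.0103]
worn_key 0.43 [299.6 231.7] [0.5087 0.0086]
shaft 0.79 [405.3 226.3] [0.4582 0.2544]
shaft_seat 0.72 [402.9 230.2] [0.4798 0.2481]
shaft_seat 0.33 [295.6 247.2] [0.5866 0.0175]
shaft_nose 0.73 [485.1 266.8] [0.5251 0.4317]
shaft_nose 0.71 [294.5 260. ] [0.6129 0.0216]
shaft_nose 0.69 [395.8 242.2] [0.5088 0.237 ]
cradle 0.57 [402.6 238.7] [0.4639 0.258 ]
cradle_axis 0.75 [409.2 225. ] [0.4521 0.263 ]
fixture 0.93 [204.1 200.1] [ 0.4699 -0.2625]
fixture 0.84 [218.8 126.9] [ 0.1874 -0.3266]
fixture_stop 0.93 [173.9 211. ] [ 0.5553 -0.298 ]
fixture_stop 0.79 [191.9 127.8] [ 0.2622 -0.3736]
pad 0.73 [293.9 248.2] [0.5565 0.006 ]
top [ 0.2935 -0.0083  1.3662] [-2.1748235823556556, 2.11966542092692, -0.18141946502500658]
key 0.58 [262.2 180.4] [0.5869 0.0157]
key 0.4 [264.3 213.9] [0.4968 0.0076]
key_mid 0.48 [263.3 178.9] [0.5898 0.0128]
key_mid 0.4 [444.2 211.8] [ 0.5144 -0.4696]
key_mid 0.33 [330.2 119.2] [ 0.7604 -
[... 414 characters left out ...]
ixture 0.65 [364.5 229.6] [ 0.4626 -0.2584]
fixture_stop 0.79 [380.5 192.7] [ 0.5533 -0.2908]
fixture_stop 0.56 [412.8 303.4] [ 0.2733 -0.3709]
pad 0.71 [263.3 191.8] [0.5568 0.012 ]
pad 0.39 [169.3 214.7] [0.4885 0.2585]
{'clock': 1.2, 'joints': array([-1.3041,  0.2204,  1.5265, -0.    ,  1.3947, -0.1261]), 'dq': array([ 0.0011, -0.0016,  0.0005,  0.0008, -0.0005,  0.0011]), 'effort': array([ -0.0008, -49.4564, -38.7712,   0.0701,   0.0468,  -0.    ]), 'tool_pos': array([ 0.2392, -0.5774,  0.2225]), 'eef_rot': array([ 3.0812,  0.6131, -0.    ]), 'force': array([ 0.9094, -0.2774, -0.1254]), 'ft_torque': array([-0.0023, -0.0333, -0.011 ]), 'grasp_force': 0.0, 'grip_width': 0.9990826929496879}
```

View both.

Run:
```python
import cv2
for c in("scene0","top0"):
    cv2.imwrite(f"pics/{c}b.png",cv2.resize(cv2.imread(f"pics/{c}.png"),(800,600),interpolation=cv2.INTER_CUBIC))
```

```text
(no output)
```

View pics/scene0b.png

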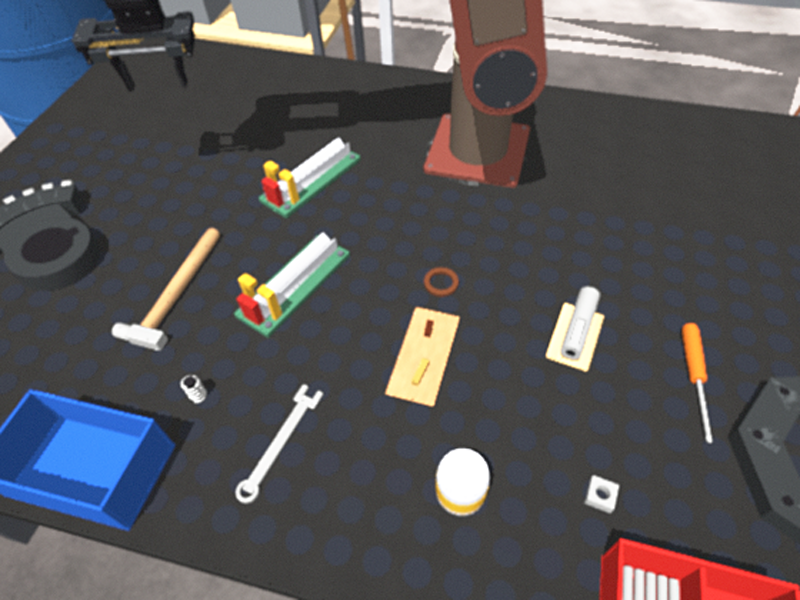

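View pics/top0b.png

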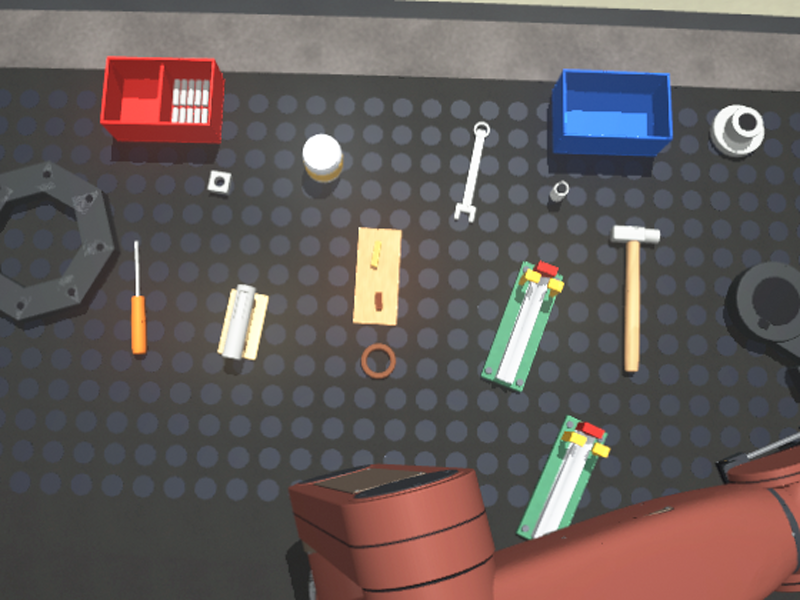

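Run:
```python
import cv2,numpy as np
s=cv2.imread("pics/scene0.png");t=cv2.imread("pics/top0.png")
def c(im,u,v,r=30): return cv2.resize(im[v-r:v+r,u-r:u+r],(266,266),interpolation=cv2.INTER_CUBIC)
m=np.vstack([np.hstack([c(s,295,250),c(s,402,230),c(s,204,200,44)]),np.hstack([c(t,263,195),c(t,169,222),c(t,365,230,44)])])
cv2.imwrite("pics/m1.png",m)
```

```text
(no output)
```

View pics/m1.png

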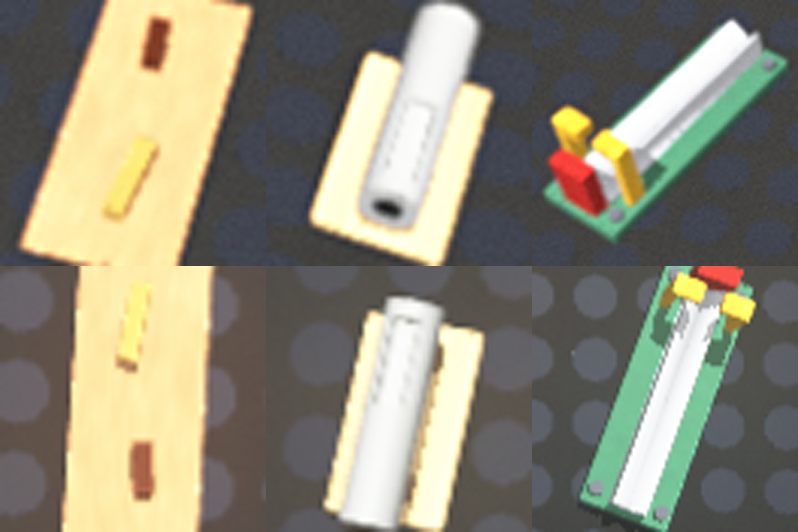

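Fixture candidates: A at scene (204,200)/top (364,230), y≈-0.26, and B at scene (219,127)/top (392,339), y≈-0.33. A is farthest left (larger y) so A is the one. Brass key: top (262,180), yellow and longer; the worn key is the dark one at (264,213). The crops confirm: brass key scene (295,261), shaft with its keyed end away from the robot, arch/stop end of A also away from it.

```bash
cat > fit.py <<'E'
from h import *
from scipy.optimize import minimize
def box(l,w,h,z0): return np.array([[a*l/2,b*w/2,z0+c*h] for a in(-1,1) for b in(-1,1) for c in(0,1)])
def cyl(l,r,z):
    t=np.linspace(0,2*np.pi,40); return np.vstack([np.c_[0*t+s*l/2,r*np.cos(t),z+r*np.sin(t)] for s in(-1,1)])
def pose(P,q):
    c,s=np.cos(q[2]),np.sin(q[2]); return np.c_[q[0]+c*P[:,0]-s*P[:,1],q[1]+s*P[:,0]+c*P[:,1],P[:,2]]
S=8
def rend(p,X,win):
    u0,v0,n=win; uv=proj(p,X); h=cv2.convexHull(((uv-[u0,v0]+.5)*S-.5).astype(np.float32)).reshape(-1,2)
    im=np.zeros((n*S,n*S),np.uint8); cv2.fillConvexPoly(im,np.round(h*16).astype(np.int32),255,cv2.LINE_AA,4)
    return cv2.GaussianBlur(cv2.resize(im,(n,n),interpolation=cv2.INTER_AREA).astype(float)/255,(0,0),1)
def fit(items,P,q0):  # items: (p,mask)
    it=[]
    for p,m in items:
        c=proj(p,pose(P,q0)).mean(0); n=90; w=(int(c[0])-45,int(c[1])-45,n)
        it.append((p,cv2.GaussianBlur(m[w[1]:w[1]+n,w[0]:w[0]+n].astype(float),(0,0),1),w))
    f=lambda d:sum(((rend(p,pose(P,q0+d),w)-m)**2).sum() for p,m,w in it)
    r=minimize(f,[0,0,0],method="Nelder-Mead",options=dict(initial_simplex=[[0,0,0],[.006,0,0],[0,.006,0],[0,0,.1]],xatol=1e-5,fatol=1e-4))
    return q0+r.x,r.fun
E
python3 - <<'E'
from fit import *
import pickle
np.set_printoptions(precision=4,suppress=True)
D={}
for c in("scene","top"):
    p=manip.capture(c)
    D[c]=(p,{t:[(d["mask"],d["uv"],d["p"]) for d in manip.silhouettes(p,t)] for t in("key","shaft","fixture")})
pickle.dump(D,open("D.pkl","wb"))
M={"key":(box(.048,.012,.012,.004),(.588,.013,-.1)),"shaft":(cyl(.13,.017,.044),(.457,.25,-.1)),}
for t,(P,q) in M.items():
    its={}
    for c,(p,d) in D.items():
        print(t,c,[(np.round(u),round(pp,2),m.sum()) for m,u,pp in d[t]])
        g=proj(p,pose(P,q)).mean(0); l=[m for m,u,pp in d[t] if np.hypot(*(np.array(u)-g))<12]
        if l: its[c]=(p,l[0]); print(c,*fit([its[c]],P,np.array(q)))
    print("both",*fit(list(its.values()),P,np.array(q)))
E
```

```text
key scene [(array([295., 262.]), 0.51, np.int64(124))]
scene [ 0.5943  0.015  -0.134 ] 0.9952247546504063
key top []
both [ 0.5943  0.015  -0.134 ] 0.9952247546504063
shaft scene [(array([406., 225.]), 0.81, np.int64(770))]
scene [ 0.4558  0.255  -0.1648] 3.6426693473565392
shaft top [(array([169., 223.]), 0.6, np.int64(671)), (array([328., 124.]), 0.35, np.int64(454))]
top [ 0.4566  0.2548 -0.1495] 7.777626959709001
both [ 0.4562  0.2549 -0.158 ] 12.561803097817023
```

Run:
```python
from fit import *
import pickle
np.set_printoptions(precision=4,suppress=True)
D=pickle.load(open("D.pkl","rb"))
K=box(.048,.012,.012,.004);F=box(.23,.08,.014,0)
kk=[];ff=[]
for c,(p,d) in D.items():
    im=p["color"].astype(float); hsv=cv2.cvtColor(p["color"],cv2.COLOR_RGB2HSV).astype(float)
    g=proj(p,pose(K,(.592,.015,-.13))).mean(0).astype(int)
    w=np.zeros((420,560));w[g[1]-14:g[1]+15,g[0]-14:g[0]+15]=1
    s=hsv[:,:,1];win=s[g[1]-14:g[1]+15,g[0]-14:g[0]+15]
    pad=np.median(win); hi=np.percentile(win,95); print(c,"sat",pad,hi)
    core=s*(hsv[:,:,2]>100)
    m=np.clip((core-pad-10)/(hi-pad-10),0,1)*w
    # keep blob near centre
    lab=cv2.connectedComponents((m>.15).astype(np.uint8))[1]; l=lab[g[1]-3:g[1]+4,g[0]-3:g[0]+4]; l=np.bincount(l[l>0]).argmax()
    m=m*cv2.dilate((lab==l).astype(np.uint8),np.ones((3,3))); kk.append((p,m)); print("key",c,m.sum(),*fit([kk[-1]],K,np.array((.592,.015,-.13))))
    gr=((hsv[:,:,0]>55)&(hsv[:,:,0]<90)&(hsv[:,:,1]>90)).astype(np.uint8)
    q0=np.array((.466,-.26,-.37)); hull=cv2.convexHull(np.round(proj(p,pose(F*[1.3,1.3,1],q0))).astype(np.int32))
    roi=np.zeros((420,560),np.uint8);cv2.fillConvexPoly(roi,hull,1); gr&=roi
    gr=cv2.morphologyEx(gr,cv2.MORPH_OPEN,np.ones((2,2)))
    h=cv2.convexHull(cv2.findNonZero(gr)); m=np.zeros((420,560),np.uint8);cv2.fillConvexPoly(m,h,1)
    ff.append((p,m)); print("fix",c,m.sum(),*fit([ff[-1]],F,q0))
print("key",*fit(kk,K,np.array((.592,.015,-.13))));q,e=fit(ff,F,q0);print("fix",q,e)
p=D["scene"][0]
S_=np.array([.4562,.2549,-.158])
out=[]
for c in D:
    p=D[c][0]; im=cv2.resize(p["color"][:,:,::-1],None,fx=6,fy=6,interpolation=cv2.INTER_CUBIC)
    r=[]
    for P,qq,ctr,hw in((F,q,(.466,-.26,.01),33),(cyl(.13,.017,.044),S_,(.456,.255,.04),33)):
        pts=(proj(p,pose(P,qq))+.5)*6; cv2.polylines(im,[cv2.convexHull(np.round(pts).astype(np.int32))],True,(0,0,255),1)
    sl=np.array([[a,b,.0583] for a,b in((.004,-.007),(.055,-.007),(.055,.007),(.004,.007))])
    cv2.polylines(im,[np.round((proj(p,pose(sl,S_))+.5)*6).astype(np.int32)],True,(255,0,0),1)
    k2,_=fit(kk,K,np.array((.592,.015,-.13)))
    cv2.polylines(im,[cv2.convexHull(np.round((proj(p,pose(K,k2))+.5)*6).astype(np.int32))],True,(255,0,0),1)
    for ctr,hw in(((.466,-.26,.01),44),((.456,.255,.04),26),((.59,.015,.01),14)):
        u,v=proj(p,np.array([ctr]))[0].astype(int); r.append(cv2.resize(im[(v-hw)*6:(v+hw)*6,(u-hw)*6:(u+hw)*6],(266,266),interpolation=cv2.INTER_AREA))
    out.append(np.hstack(r))
cv2.imwrite("pics/m2.png",np.vstack(out))
```

```text
scene sat 88.0 135.0
key scene 110.83783783783784 [ 0.5942  0.0161 -0.1706] 1.8090051246547354
fix scene 1637 [ 0.4723 -0.2508 -0.3654] 566.1088593346755
top sat 84.0 114.0
key top 90.85 [ 0.5903  0.0147 -0.1644] 1.4980077114313817
fix top 2432 [ 0.4599 -0.2589 -0.3289] 184.66607922282515
key [ 0.5926  0.0155 -0.1617] 7.942840544979464
fix [ 0.4663 -0.2569 -0.3135] 973.5102953182243
```

View pics/m2.png

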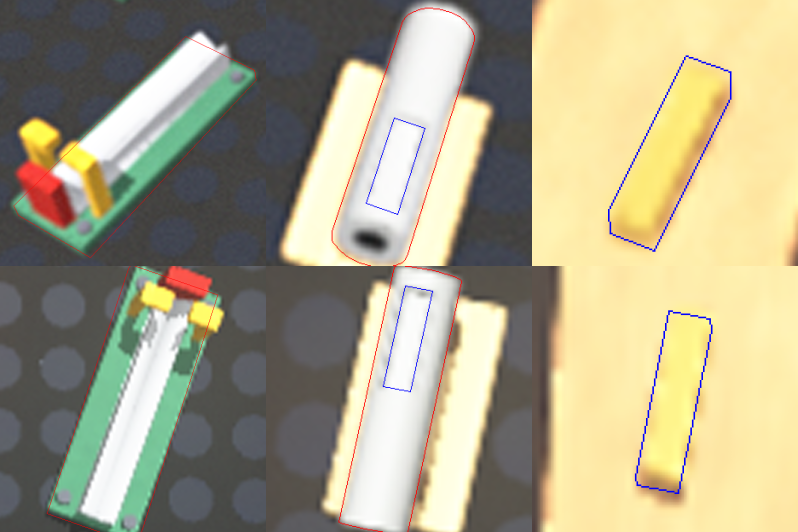

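```bash
cat >> h.py <<'E'
def go(x,y,z,yaw):
    s=manip.observe(); Rm=R.from_rotvec(s["eef_rot"]).as_matrix(); d=Rm.T@(np.array([x,y,z])-s["tool_pos"])*100
    c=np.arctan2(Rm[1,0],Rm[0,0]); t=(c-yaw+np.pi/2)%np.pi-np.pi/2
    print("t=%.2f shift cm"%s["clock"],np.round(d,2),"turn",round(t,4),"rows>=",int(np.ceil(max(np.linalg.norm(d)/5,abs(t)/.15))),"pos",np.round(s["tool_pos"],4),"yaw",round(c,4),"F",np.round(s["force"],1))
E
python3 -c "
from h import *
go(.592,.0155,.08,-.162)"
```

```text
t=1.60 shift cm [ 55.29 -41.27  14.25] turn 0.5548 rows>= 15 pos [ 0.2392 -0.5774  0.2225] yaw 0.3928 F [ 0.1  0.2 -0. ]
```

Call:
play_rows --increments '[{"x":55.3,"y":-41.3,"z":8,"turn":0.555,"grip":4},{"x":55.3,"y":-41.3,"z":8,"turn":0.555,"grip":4},{"x":55.3,"y":-41.3,"z":8,"turn":0.555,"grip":4},{"x":55.3,"y":-41.3,"z":8,"turn":0.555,"grip":4},{"x":55.3,"y":-41.3,"z":8,"turn":0.555,"grip":4},{"x":55.3,"y":-41.3,"z":8,"turn":0.555,"grip":4},{"x":55.3,"y":-41.3,"z":8,"turn":0.555,"grip":4},{"x":55.3,"y":-41.3,"z":8,"turn":0.555,"grip":4},{"x":55.3,"y":-41.3,"z":8,"turn":0.555,"grip":4},{"x":55.3,"y":-41.3,"z":8,"turn":0.555,"grip":4},{"x":55.3,"y":-41.3,"z":8,"turn":0.555,"grip":4},{"x":55.3,"y":-41.3,"z":8,"turn":0.555,"grip":4},{"x":55.3,"y":-41.3,"z":8,"turn":0.555,"grip":4},{"x":55.3,"y":-41.3,"z":14.2,"turn":0.555,"grip":4},{"x":55.3,"y":-41.3,"z":16.5,"turn":0.555,"grip":4},{"x":55.3,"y":-41.3,"z":16.5,"turn":0.555,"grip":4},{"x":55.3,"y":-41.3,"z":16.5,"turn":0.555,"grip":4},{"x":55.3,"y":-41.3,"z":16.5,"turn":0.555,"grip":4}]'

```text
clock: 3.4
tool_pos: [0.5936, 0.0149, 0.06]
eef_rot: [3.131, -0.255, 0.006]
force: [0.2, 0.4, 0.5]
grip_width: 0.462
grasp_force: 0.0
```

```bash
python3 -c "
from h import *
go(.592,.0155,.010,-.162)
p=manip.capture('scene')
u,v=proj(p,[[.592,.0155,.04]])[0].astype(int)
cv2.imwrite('pics/a.png',cv2.resize(p['color'][v-50:v+50,u-50:u+50,::-1],(500,500),interpolation=cv2.INTER_CUBIC))"
```

```text
t=3.40 shift cm [-0.19 -0.03  5.  ] turn -0.0008 rows>= 2 pos [0.5936 0.0149 0.06  ] yaw -0.1628 F [0.2 0.4 0.5]
```

View pics/a.png

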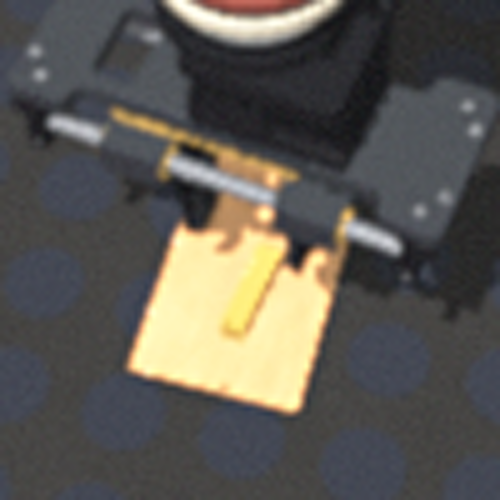

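The gripper straddles the brass key (crop ~(258,285)), with the fingers on both sides. Going down.

Call:
play_rows --increments '[{"z":3,"grip":4},{"z":4.5,"grip":4},{"z":5,"grip":4},{"z":5,"grip":4},{"z":5,"grip":4}]'

```text
$.increments[0]: bad value
```

```bash
python3 -c "
from h import *
go(.592,.0155,.010,-.162)"
```

```text
t=3.45 shift cm [-0.24 -0.05  5.07] turn -0.0013 rows>= 2 pos [0.5941 0.0147 0.0607] yaw -0.1633 F [ 0.2 -1.1 -0.1]
```

Call:
play_rows --increments '[{"x":-0.1,"y":0,"z":3,"turn":0,"grip":4},{"x":-0.1,"y":0,"z":4.5,"turn":0,"grip":4},{"x":-0.1,"y":0,"z":5,"turn":0,"grip":4},{"x":-0.1,"y":0,"z":5,"turn":0,"grip":4},{"x":-0.1,"y":0,"z":5,"turn":0,"grip":4}]'

```text
clock: 3.95
tool_pos: [0.5919, 0.0157, 0.0087]
eef_rot: [3.131, -0.255, 0.002]
force: [-0.3, 0.6, -0.4]
grip_width: 0.46
grasp_force: 0.0
```

```bash
python3 -c "
from h import *
go(.592,.0155,.010,-.162)"
```

```text
t=3.95 shift cm [ 0.02  0.02 -0.13] turn -0.0005 rows>= 1 pos [0.5919 0.0157 0.0087] yaw -0.1625 F [-0.3  0.6 -0.4]
```

Call:
play_rows --increments '[{"x":0,"y":0,"z":-0.15,"turn":0,"grip":4},{"x":0,"y":0,"z":-0.15,"turn":0,"grip":1},{"x":0,"y":0,"z":-0.15,"turn":0,"grip":0.5},{"x":0,"y":0,"z":-0.15,"turn":0,"grip":0.5},{"x":0,"y":0,"z":-0.15,"turn":0,"grip":0.5},{"x":0,"y":0,"z":-0.15,"turn":0,"grip":0.5},{"x":0,"y":0,"z":-0.15,"turn":0,"grip":0.5}]' --grip_force 25

```text
clock: 4.65
tool_pos: [0.591, 0.016, 0.009]
eef_rot: [3.131, -0.254, -0.0]
force: [-0.8, -0.7, 0.8]
grip_width: 0.132
grasp_force: 25.0
```

```bash
python3 -c "
from h import *
go(.592,.0155,.010,-.162)"
```

```text
t=4.65 shift cm [ 0.11  0.03 -0.1 ] turn -0.0002 rows>= 1 pos [0.591 0.016 0.009] yaw -0.1622 F [-0.8 -0.7  0.8]
```

```bash
python3 -c "
from h import *
go(.4853,.2503,.095,-.158)"
```

```text
t=4.65 shift cm [-14.21 -21.42  -8.6 ] turn -0.0042 rows>= 6 pos [0.591 0.016 0.009] yaw -0.1622 F [-0.8 -0.7  0.8]
```

Call:
play_rows --increments '[{"x":0,"y":0,"z":-5,"turn":0,"grip":0.5},{"x":0,"y":0,"z":-9,"turn":0,"grip":0.5},{"x":-14.2,"y":-21.4,"z":-9,"turn":0,"grip":0.5},{"x":-14.2,"y":-21.4,"z":-9,"turn":0,"grip":0.5},{"x":-14.2,"y":-21.4,"z":-9,"turn":0,"grip":0.5},{"x":-14.2,"y":-21.4,"z":-9,"turn":0,"grip":0.5},{"x":-14.2,"y":-21.4,"z":-9,"turn":0,"grip":0.5},{"x":-14.2,"y":-21.4,"z":-9,"turn":0,"grip":0.5},{"x":-14.2,"y":-21.4,"z":-9,"turn":0,"grip":0.5},{"x":-14.2,"y":-21.4,"z":-9,"turn":0,"grip":0.5},{"x":-14.2,"y":-21.4,"z":-9,"turn":0,"grip":0.5}]'

```text
clock: 5.75
tool_pos: [0.4862, 0.2487, 0.099]
eef_rot: [3.131, -0.257, 0.0]
force: [-0.2, 0.6, 0.5]
grip_width: 0.133
grasp_force: 25.0
```

Run:
```python
from fit import *
go(.4853,.2503,.095,-.158)
p=manip.capture('scene'); save(p,'hov.png')
for t in("key","key_mid","shaft_seat","shaft_nose"):
    print(t,[(np.round(d["uv"],1),round(d["p"],2)) for d in manip.place_of(p,t)][:3])
s=manip.observe();T=s["tool_pos"];z=T[2]-.0057
im=cv2.resize(p["color"][:,:,::-1],None,fx=8,fy=8,interpolation=cv2.INTER_CUBIC)
K=box(.048,.012,.012,z)
def dr(X,c): cv2.polylines(im,[cv2.convexHull(np.round((proj(p,X)+.5)*8).astype(np.int32))],True,c,1)
print("key pred uv",proj(p,[[T[0],T[1],z+.006]]))
dr(pose(K,(T[0],T[1],-.162)),(255,0,0)); S_=(.4562,.2549,-.158); dr(pose(cyl(.13,.017,.044),S_),(0,0,255))
sl=np.array([[a,b,.0583] for a,b in((.004,-.007),(.055,-.007),(.055,.007),(.004,.007))]);dr(pose(sl,S_),(0,0,255))
u,v=proj(p,[[.4853,.2503,.07]])[0].astype(int);cv2.imwrite('pics/b.png',im[(v-37)*8:(v+37)*8,(u-40)*8:(u+40)*8])
```

```text
t=5.75 shift cm [-0.12 -0.14  0.4 ] turn -0.0061 rows>= 1 pos [0.4862 0.2487 0.099 ] yaw -0.1641 F [-0.2  0.6  0.5]
key [(array([406.9, 224.1]), 0.48)]
key_mid [(array([406.3, 220.8]), 0.41), (array([129.4, 200.7]), 0.39), (array([301.5, 230.8]), 0.28)]
shaft_seat [(array([403.2, 232.8]), 0.83)]
shaft_nose [(array([397.6, 243.7]), 0.79)]
key pred uv [[407.41913291 221.5397323 ]]
```

View pics/b.png

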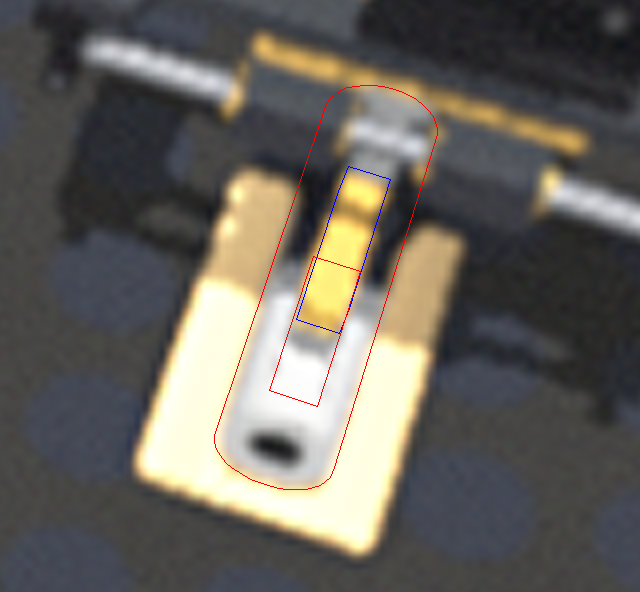

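```bash
cat > edge.py <<'E'
from fit import *
from scipy.ndimage import map_coordinates
from scipy.optimize import least_squares
def edges(p,P,q,n=24,keep=None,rng=3.5,ch=2):
    """signed offset (px, outward) of strongest bright/dark edge near each hull point -> pts, normals, off"""
    g=cv2.GaussianBlur(p["color"][:,:,ch].astype(float),(0,0),.6)
    h=cv2.convexHull(proj(p,pose(P,q)).astype(np.float32)).reshape(-1,2); c=h.mean(0); out=[]
    for a,b in zip(h,np.roll(h,-1,0)):
        L=np.hypot(*(b-a)); 
        if L<3: continue
        nn=np.array([b[1]-a[1],a[0]-b[0]])/L; nn*=np.sign(nn@((a+b)/2-c))
        for t in np.linspace(.12,.88,max(4,int(L))):
            x=a+t*(b-a); r=np.arange(-rng,rng+.01,.25); pts=x+r[:,None]*nn
            pr=map_coordinates(g,[pts[:,1],pts[:,0]],order=3); d=np.gradient(pr,.25)
            i=np.abs(d).argmax()
            if abs(d[i])<8 or i in(0,len(r)-1): continue
            w=np.abs(d)*(np.abs(r-r[i])<1.3); out.append((*x,*nn,(w*r).sum()/w.sum(),d[i]))
    return np.array(out)
E
python3 - <<'E'
from edge import *
import pickle
np.set_printoptions(precision=3,suppress=True,linewidth=150)
D=pickle.load(open("D.pkl","rb")); C=cyl(.13,.017,.044); q=np.array([.4562,.2549,-.158])
def solve(ps,P,q,sel=None,ch=2):
    for k in range(4):
        A=[];B=[]
        for p in ps:
            e=edges(p,P,q,ch=ch)
            h0=e[:,:2]; 
            ctr=np.array([[q[0],q[1],P[:,2].mean()]])
            for x in e:
                # jacobian: motion of nearest world point at mean height
                w=at(p,x[:2],P[:,2].mean())
                J=[]
                for dv in([1e-4,0,0],[0,1e-4,0],[-(w[1]-q[1])*1e-3,(w[0]-q[0])*1e-3,0]):
                    J.append((proj(p,[w+dv])[0]-proj(p,[w])[0])@x[2:4]/(1e-4 if dv[2]==0 and abs(dv[0])+abs(dv[1])==1e-4 else 1e-3))
                A.append(J);B.append(x[4])
        r=least_squares(lambda d:(np.array(A)@d-B),[0,0,0],loss="soft_l1",f_scale=.3); q=q+r.x
    res=np.array(A)@r.x-B
    return q,np.sqrt(np.mean(res**2)),np.median(np.abs(res)),len(B)
for n,ps in(("scene",[D["scene"][0]]),("top",[D["top"][0]]),("both",[D["scene"][0],D["top"][0]])):
    print("shaft",n,*solve(ps,C,q))
K=box(.048,.012,.012,.004)
for n,ps in(("scene",[D["scene"][0]]),("top",[D["top"][0]]),("both",[D["scene"][0],D["top"][0]])):
    print("key",n,*solve(ps,K,np.array([.5926,.0155,-.162])))
F=box(.23,.08,.014,0)
for n,ps in(("scene",[D["scene"][0]]),("top",[D["top"][0]]),("both",[D["scene"][0],D["top"][0]])):
    print("fix",n,*solve(ps,F,np.array([.466,-.2585,-.335]),ch=1))
E
```

```text
Traceback (most recent call last):
IndexError: too many indices for array: array is 1-dimensional, but 2 were indexed
```

```bash
cat >> edge.py <<'E'
def solve(ps,P,q,ch=2,prior=.5):
    q=q0=np.array(q,float); zm=P[:,2].mean()
    for k in range(5):
        A=[];B=[]
        for p in ps:
            for x in edges(p,P,q,ch=ch):
                w=at(p,x[:2],zm); b=proj(p,[w])[0]
                A.append([(proj(p,[w+1e-4*np.array(v)])[0]-b)@x[2:4]/1e-4 for v in([1,0,0],[0,1,0],[-(w[1]-q[1]),w[0]-q[0],0])]);B.append(x[4])
        A=np.array(A);B=np.array(B)
        pr=lambda d:(q+d-q0)/[.005,.005,.05]*prior
        d=least_squares(lambda d:np.r_[A@d-B,pr(d)],[0,0,0],loss="soft_l1",f_scale=.3).x; q=q+d
    return q,round(float(np.median(np.abs(A@d-B))),2),len(B)
E
python3 - <<'E'
from edge import *
import pickle
np.set_printoptions(precision=4,suppress=True,linewidth=150)
D=pickle.load(open("D.pkl","rb"));s,t=D["scene"][0],D["top"][0]
for nm,P,q,ch in(("shaft",cyl(.13,.017,.044),(.4562,.2549,-.158),2),("key",box(.048,.012,.012,.004),(.5926,.0155,-.162),2),("fix",box(.23,.08,.014,0),(.466,-.2585,-.335),1),("cradle",box(.12,.07,.008,0),(.456,.255,-.158),0),("pad",box(.18,.08,.004,0),(.5565,.010,-.05),0)):
    for n,ps in(("s",[s]),("t",[t]),("both",[s,t])): print(nm,n,*solve(ps,P,q,ch))
E
```

```text
shaft s [ 0.4562  0.2551 -0.161 ] 1.41 86
shaft t [ 0.4557  0.249  -0.197 ] 0.6 101
shaft both [ 0.4558  0.2525 -0.1613] 1.33 128
key s [ 0.5937  0.0161 -0.178 ] 0.09 45
key t [ 0.5907  0.0145 -0.1712] 0.46 41
key both [ 0.5932  0.0156 -0.1763] 0.25 86
fix s [ 0.4575 -0.2592 -0.3843] 1.27 206
fix t [ 0.4677 -0.2596 -0.3522] 0.47 224
fix both [ 0.4652 -0.259  -0.3582] 0.78 401
cradle s [ 0.4556  0.2555 -0.154 ] 0.54 120
cradle t [ 0.4554  0.2545 -0.1549] 0.15 135
cradle both [ 0.4554  0.2546 -0.1548] 0.27 255
pad s [ 0.5539  0.0117 -0.0252] 0.51 192
pad t [ 0.554   0.0104 -0.0278] 0.15 191
pad both [ 0.5539  0.0107 -0.0263] 0.25 383
```

Run:
```python
from edge import *
np.set_printoptions(precision=4,suppress=True,linewidth=150)
for i in range(2):
    p=manip.capture("scene"); s=manip.observe(); T=s["tool_pos"]; print(T,s["eef_rot"])
    for b in(.005,.006):
        q=solve([p],box(.048,.012,.012,T[2]-b),(T[0],T[1],-.164)); d=q[0][:2]-T[:2]; a=np.array([np.cos(-.163),np.sin(-.163)])
        print(b,*q,"along",d@a*1e3,"lat",(-d[0]*a[1]+d[1]*a[0])*1e3)
print(solve([p],box(.12,.07,.008,0),(.4554,.2546,-.155),0))
p=manip.capture("top");print(solve([p],box(.12,.07,.008,0),(.4554,.2546,-.155),0)); save(p,'toph.png')
```

```text
[0.4858 0.2494 0.099 ] [ 3.1311 -0.2565 -0.0002]
0.005 [ 0.4965  0.2476 -0.1465] 0.23 47 along 10.842203153166437 lat -0.09260258387887169
0.006 [ 0.4957  0.2477 -0.1464] 0.23 47 along 10.09215299491227 lat -0.05834747286599033
[0.4857 0.2496 0.099 ] [ 3.1311 -0.256  -0.0001]
0.005 [ 0.4959  0.2477 -0.1496] 0.28 46 along 10.379310048368051 lat -0.18151554644180798
0.006 [ 0.4954  0.2479 -0.1491] 0.27 48 along 9.810931472443869 lat -0.1425805938510638
(array([ 0.4558,  0.2554, -0.1521]), 0.52, 127)
(array([ 0.4524,  0.2572, -0.003 ]), 0.97, 111)
```

Run:
```python
from edge import *
import pickle
np.set_printoptions(precision=2,suppress=True,linewidth=160)
im=cv2.imread("pics/hov.png"); sat=cv2.cvtColor(im,cv2.COLOR_BGR2HSV)[:,:,1].astype(float)
p=pickle.load(open("D.pkl","rb"))["scene"][0]
def prof(sat,q,z,xs,ys=(-.003,0,.003)):
    o=[]
    for y in ys:
        uv=proj(p,pose(np.array([[x,y,z] for x in xs]),q)); o.append(map_coordinates(sat,[uv[:,1],uv[:,0]],order=1))
    return np.mean(o,0)
def edge50(xs,v):
    hi,lo=v[:6].mean(),v[-6:].mean(); i=np.where(v<(hi+lo)/2)[0][0]; return xs[i]*1e3,hi,lo
xs=np.arange(.014,.034,.0005)
for b in(.005,.006): v=prof(sat,(.4857,.2495,-.163),.099-b,xs); print(b,v.astype(int)[::2],edge50(xs,v))
# reference: same method on pad with scene fit key
# shaft nose: gray along the top line
g=p["color"].astype(float).mean(2); xs=np.arange(.05,.08,.0005)
v=prof(g,(.4562,.2545,-.155),.044+.0169,xs); print("nose top",v.astype(int)[::2])
v=prof(g,(.4562,.2545,-.155),.044-.017,xs); print("nose bottom",v.astype(int)[::2])
bl=p["color"][:,:,2].astype(float)
v=prof(bl,(.4562,.2545,-.155),.044-.0169,xs,(0,)); print("nose bottom blue",v.astype(int)[::2])
xs=-np.arange(.05,.08,.0005);v=prof(g,(.4562,.2545,-.155),.044+.0169,xs); print("tail top",v.astype(int)[::2])
xs=np.arange(-.002,.062,.001);v=prof(g,(.4562,.2545,-.155),.0595,xs,(0,)); print("slot",v.astype(int)); v=prof(g,(.4562,.2545,-.155),.056,xs,(0,)); print("slotfloor",v.astype(int))
```

```text
0.005 [127 128 130 134 138 143 148 151 151 147 139 125 106  81  54  32  16   6   2   1   1] (np.float64(28.00000000000001), np.float64(129.52614856113271), np.float64(2.17706912555465))
0.006 [128 130 133 137 142 148 151 151 149 141 129 112  88  61  36  19   8   3   1   1   1] (np.float64(27.00000000000001), np.float64(131.32417684319532), np.float64(1.678858648526542))
nose top [249 249 249 249 249 249 248 248 248 248 248 246 243 237 228 217 206 194 182 166 141 113  86  63  47  38  46  60  80 106]
nose bottom [ 53  43  41  53  70  93 118 143 166 180 189 194 197 202 209 220 230 239 244 246 247 247 244 238 227 207 179 143 110  85]
nose bottom blue [ 45  36  41  47  63  87 112 137 158 178 185 182 178 175 176 177 188 206 223 230 232 233 222 205 186 159 131 103  87  73]
tail top [247 247 247 247 248 248 248 248 249 249 250 251 251 249 243 233 215 192 166 137 113  93  78  69  64  63  64  65  65  66]
slot [246 244 240 237 234 232 233 239 244 248 250 251 251 251 251 250 250 250 250 250 250 250 250 250 250 250 250 250 250 250 250 250 250 250 250 250 250 250 250
 250 250 250 250 250 250 250 250 250 250 250 250 250 250 249 249 249 249 249 249 249 249 248 247 246]
slotfloor [238 235 232 232 237 243 248 249 250 251 251 251 250 250 250 250 250 250 250 250 250 250 250 250 250 250 250 250 250 250 250 250 250 250 250 250 250 250 250
 250 250 250 250 250 250 250 250 250 250 250 249 249 249 249 249 249 249 249 249 248 246 242 233 224]
```

```bash
python3 -c "
from h import *
go(.4828,.2503,.068,-.155)"
```

```text
t=6.15 shift cm [-0.29 -0.01  3.1 ] turn -0.0078 rows>= 1 pos [0.4856 0.2498 0.099 ] yaw -0.1628 F [-0.2  1.2 -0.7]
```

Call:
play_rows --increments '[{"x":-0.3,"y":0,"z":2,"turn":-0.008,"grip":0.5},{"x":-0.3,"y":0,"z":3.1,"turn":-0.008,"grip":0.5},{"x":-0.3,"y":0,"z":3.1,"turn":-0.008,"grip":0.5},{"x":-0.3,"y":0,"z":3.1,"turn":-0.008,"grip":0.5}]'

```text
clock: 6.55
tool_pos: [0.4823, 0.2505, 0.0679]
eef_rot: [3.132, -0.242, -0.001]
force: [-0.2, 0.9, -0.0]
grip_width: 0.131
grasp_force: 25.0
```

Run:
```python
from h import *
p=manip.capture('scene'); save(p,'low.png'); go(.4828,.2503,.068,-.155)
T=manip.observe()["tool_pos"]; t=manip.capture('top')
o=[]
for q,hw in((p,20),(t,20)):
    u,v=np.round(proj(q,[[.49,.25,.06]])[0]).astype(int); o.append(cv2.resize(q["color"][v-hw:v+hw,u-hw:u+hw,::-1],(400,400),interpolation=cv2.INTER_CUBIC)); print(u,v)
cv2.imwrite('pics/c.png',np.hstack(o))
```

```text
t=6.60 shift cm [0.   0.04 0.04] turn 0.0008 rows>= 1 pos [0.4829 0.2507 0.0684] yaw -0.1542 F [-0.7  0.2 -1.2]
404 233
168 211
```

View pics/c.png

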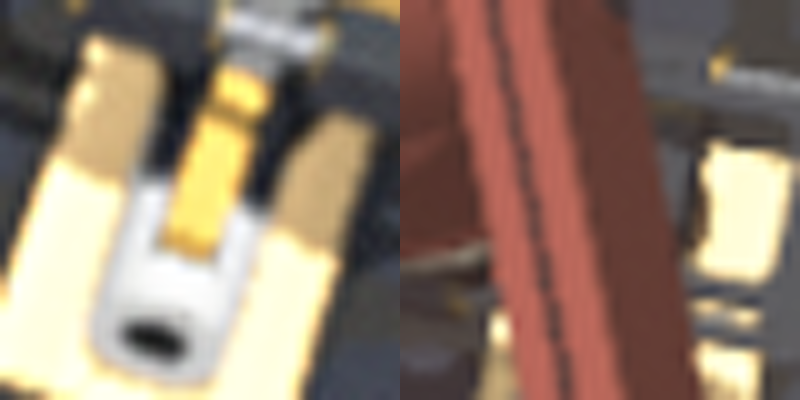

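Run:
```python
from h import *
import pickle
np.set_printoptions(precision=2,suppress=True)
p=pickle.load(open("D.pkl","rb"))["scene"][0]
im=cv2.imread("pics/low.png"); g=im.astype(float).mean(2)
def at_s(s,z,y=0,q=(.4562,.2545,-.155)):
    c,sn=np.cos(q[2]),np.sin(q[2]); return [q[0]+c*s-sn*y,q[1]+sn*s+c*y,z]
print("nose pred",proj(p,[at_s(.065,.044)]))
w=np.clip(150-g[242:252,392:406],0,None); yy,xx=np.mgrid[242:252,392:406]; print("bore",(w*xx).sum()/w.sum(),(w*yy).sum()/w.sum())
for s in(.050,.0535,.057): print(s,"front bottom pred",proj(p,[at_s(s,.0625),at_s(s,.0625,-.006),at_s(s,.0625,.006)]).ravel())
print("front top",proj(p,[at_s(.0535,.0745)]))
hsv=cv2.cvtColor(im,cv2.COLOR_BGR2HSV)
print(hsv[230:246,396:410,1]); print(hsv[230:246,402,2])
```

```text
nose pred [[398.59 247.01]]
bore 399.01875593542263 246.54273504273505
0.05 front bottom pred [401.94 237.54 399.33 236.67 404.56 238.41]
0.0535 front bottom pred [401.56 238.73 398.94 237.85 404.18 239.6 ]
0.057 front bottom pred [401.18 239.92 398.56 239.04 403.81 240.8 ]
front top [[402.71 235.81]]
[[ 79  21   6   9  21  90 149 131 128 126 130 146 139  40]
 [ 76  10   3   3   4  88 130 126 125 127 133 151 113  21]
 [ 65   5   2   5   8  94 130 127 129 128 125 129  49  34]
 [ 49   4   1   5  20 114 133 131 132 125 109  79   8  20]
 [ 32   1   1   6  39 116 130 131 130 123  80  20   0   5]
 [ 14   2   2   2  73 133 138 133 129 114  52   3   4   1]
 [  1   2   3  12 107 151 157 146 138 118  36   4   3   3]
 [  2   1   1  18  94 134 153 158 155 102   9   2   3  14]
 [  3   2   1   1  19  44  92 121 122  47   4   2   2  21]
 [  1   2   0   1   3   4   1  21  32  15   3   1   1  42]
 [  1   2   1   1   0   2   2   3   3   1   1   3   5  58]
 [  1   2   1   0   0   0   0   1   0   1   0   2  18  38]
 [  1   2   1   1   1   2   1   1   0   1   1   1  37  36]
 [  4   4   2   5   1   2   1   0   1   1   1   5  57  35]
 [  3   4   4   4   3   6   4   2   1   1   3  20  49  31]
 [  2   2   3   5   4   2   4   2   2   1   2  38  34  26]]
[250 255 255 255 255 254 234 219 214 229 254 253 252 240 203 191]
```

Call:
play_rows --increments '[{"x":0,"y":-0.02,"z":0.15,"turn":0,"grip":0.5},{"x":0,"y":-0.02,"z":0.3,"turn":0,"grip":0.5},{"x":0,"y":-0.02,"z":0.4,"turn":0,"grip":0.5},{"x":0,"y":-0.02,"z":0.45,"turn":0,"grip":0.5},{"x":0,"y":-0.02,"z":0.45,"turn":0,"grip":0.5}]'

```text
clock: 7.15
tool_pos: [0.4825, 0.2508, 0.0634]
eef_rot: [3.132, -0.242, -0.0]
force: [-0.5, -0.3, 0.6]
grip_width: 0.132
grasp_force: 25.0
```

Call:
play_rows --increments '[{"x":0,"y":0,"z":0.1,"turn":0,"grip":0.5},{"x":0,"y":0,"z":0.15,"turn":0,"grip":0.5},{"x":0,"y":0,"z":0.15,"turn":0,"grip":0.5}]'

```text
clock: 7.45
tool_pos: [0.4825, 0.2508, 0.062]
eef_rot: [3.132, -0.242, -0.0]
force: [-0.4, -0.0, -0.3]
grip_width: 0.134
grasp_force: 25.0
```

Call:
play_rows --increments '[{"x":0,"y":0,"z":0.1,"turn":0,"grip":0.5},{"x":0,"y":0,"z":0.15,"turn":0,"grip":0.5},{"x":0,"y":0,"z":0.15,"turn":0,"grip":0.5}]'

```text
clock: 7.75
tool_pos: [0.4826, 0.2508, 0.0609]
eef_rot: [-3.132, 0.242, -0.0]
force: [-1.7, 0.5, 3.5]
grip_width: 0.135
grasp_force: 25.0
```

Contact exactly at the depth expected for home. Release and look.

Call:
play_rows --increments '[{"x":0,"y":0,"z":0.05,"turn":0,"grip":0.5},{"x":0,"y":0,"z":0.05,"turn":0,"grip":3},{"x":0,"y":0,"z":-0.1,"turn":0,"grip":5},{"x":0,"y":0,"z":-1,"turn":0,"grip":6.5},{"x":0,"y":0,"z":-4,"turn":0,"grip":6.5},{"x":-6,"y":0,"z":-8,"turn":0,"grip":6.5},{"x":-9,"y":0,"z":-10,"turn":0,"grip":6.5},{"x":-9,"y":0,"z":-10,"turn":0,"grip":6.5}]'

```text
clock: 8.55
tool_pos: [0.3924, 0.266, 0.1643]
eef_rot: [-3.13, 0.239, -0.006]
force: [0.4, -0.0, 0.0]
grip_width: 0.678
grasp_force: 0.0
```

Run:
```python
from h import *
p=manip.capture('scene'); save(p,'in.png'); go(.4828,.2503,.068,-.155)
im=cv2.resize(p["color"][:,:,::-1],None,fx=12,fy=12,interpolation=cv2.INTER_CUBIC)
def b(x,y,z): c,s=np.cos(-.155),np.sin(-.155); return [.4547+c*x-s*y,.2547+s*x+c*y,z]
for z,col in((.068,(255,0,0)),(.056,(0,0,255))):
    pts=proj(p,[b(x,y,z) for x,y in((.0055,-.006),(.0535,-.006),(.0535,.006),(.0055,.006))]); cv2.polylines(im,[np.round((pts+.5)*12).astype(np.int32)],True,col,1)
u,v=404,231; cv2.imwrite('pics/d.png',im[(v-25)*12:(v+25)*12,(u-25)*12:(u+25)*12])
```

```text
t=8.60 shift cm [9.08 0.21 9.6 ] turn 0.0028 rows>= 3 pos [0.393  0.2659 0.1637] yaw -0.1522 F [-0.1  1.7  0.5]
```

View pics/d.png

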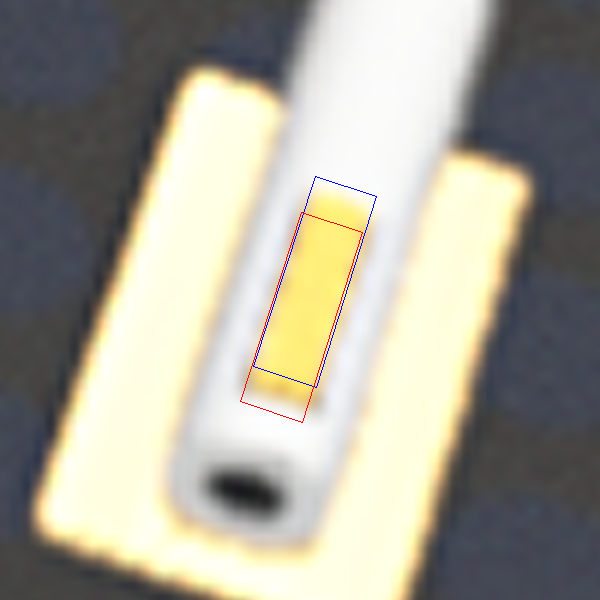

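Call:
play_rows --increments '[{"x":4,"y":0.2,"z":2,"turn":0,"grip":0},{"x":9.2,"y":0.2,"z":5,"turn":0,"grip":0},{"x":9.2,"y":0.2,"z":7,"turn":0,"grip":0},{"x":9.2,"y":0.2,"z":8,"turn":0,"grip":0},{"x":9.2,"y":0.2,"z":8.6,"turn":0,"grip":0},{"x":9.2,"y":0.2,"z":9.2,"turn":0,"grip":0},{"x":9.2,"y":0.2,"z":9.4,"turn":0,"grip":0},{"x":9.2,"y":0.2,"z":9.4,"turn":0,"grip":0}]'

```text
clock: 9.4
tool_pos: [0.4841, 0.2491, 0.0672]
eef_rot: [-3.131, 0.241, -0.001]
force: [-1.4, 1.6, -1.6]
grip_width: 0.124
grasp_force: 25.0
```

Call:
play_rows --increments '[{"x":0,"y":0,"z":0,"turn":0,"grip":2.5},{"x":0,"y":0,"z":0,"turn":0,"grip":2.5},{"x":0,"y":0,"z":-1.5,"turn":0,"grip":0},{"x":0,"y":0,"z":-1.5,"turn":0,"grip":0},{"x":0,"y":0,"z":-1.5,"turn":0,"grip":0},{"x":0,"y":0,"z":-1.5,"turn":0,"grip":0},{"x":0,"y":0,"z":-0.3,"turn":0,"grip":0},{"x":0,"y":0,"z":0,"turn":0,"grip":0},{"x":0,"y":0,"z":0.1,"turn":0,"grip":0},{"x":0,"y":0,"z":0.1,"turn":0,"grip":0}]'

```text
clock: 10.4
tool_pos: [0.4852, 0.249, 0.068]
eef_rot: [-3.132, 0.242, -0.002]
force: [-7.5, -2.4, 23.3]
grip_width: 0.004
grasp_force: 11.6
```

Shut fingers meet the key top at z=0.068 = 24 mm above the axis under 23 N: fully home. Now grip the shaft at mid-length.

```bash
python3 -c "
from h import *
go(.455,.2546,.031,-.155)"
```

```text
t=10.40 shift cm [-3.07 -0.09  3.69] turn 0.0009 rows>= 1 pos [0.4852 0.249  0.068 ] yaw -0.1541 F [-7.5 -2.4 23.3]
```

Call:
play_rows --increments '[{"x":0,"y":0,"z":-2,"turn":0,"grip":7},{"x":-3,"y":0,"z":-3,"turn":0,"grip":7},{"x":-3,"y":-0.1,"z":-3,"turn":0,"grip":7},{"x":-3,"y":-0.1,"z":-3,"turn":0,"grip":7},{"x":-3,"y":-0.1,"z":-3,"turn":0,"grip":7},{"x":-3,"y":-0.1,"z":0,"turn":0,"grip":7},{"x":-3,"y":-0.1,"z":2.5,"turn":0,"grip":7},{"x":-3,"y":-0.1,"z":3.4,"turn":0,"grip":7},{"x":-3,"y":-0.1,"z":3.4,"turn":0,"grip":7}]'

```text
clock: 11.3
tool_pos: [0.4534, 0.2533, 0.0295]
eef_rot: [3.13, -0.242, -0.006]
force: [0.2, -0.3, -0.2]
grip_width: 0.734
grasp_force: 0.0
```

```bash
python3 -c "
from h import *
go(.455,.2546,.031,-.155)"
```

```text
t=11.30 shift cm [ 0.14 -0.16 -0.15] turn 0.0004 rows>= 1 pos [0.4534 0.2533 0.0295] yaw -0.1546 F [ 0.2 -0.3 -0.2]
```

Call:
play_rows --increments '[{"x":0.05,"y":0,"z":-0.1,"turn":0,"grip":7},{"x":0.05,"y":0,"z":-0.1,"turn":0,"grip":7},{"x":0.05,"y":0,"z":-0.1,"turn":0,"grip":7}]'

```text
clock: 11.6
tool_pos: [0.4564, 0.2544, 0.0339]
eef_rot: [-3.131, 0.242, -0.004]
force: [-0.1, 0.2, 0.2]
grip_width: 0.798
grasp_force: 0.0
```

```bash
python3 -c "
from h import *
go(.455,.2546,.031,-.155)"
```

```text
t=11.60 shift cm [-0.14  0.    0.29] turn 0.0008 rows>= 1 pos [0.4564 0.2544 0.0339] yaw -0.1542 F [-0.1  0.2  0.2]
```

Laterally spot on; close.

Call:
play_rows --increments '[{"x":-0.1,"y":0,"z":0.2,"turn":0,"grip":5},{"x":-0.1,"y":0,"z":0.2,"turn":0,"grip":4.2},{"x":-0.1,"y":0,"z":0.2,"turn":0,"grip":3.8},{"x":-0.1,"y":0,"z":0.2,"turn":0,"grip":3},{"x":-0.1,"y":0,"z":0.2,"turn":0,"grip":2.5},{"x":-0.1,"y":0,"z":0.2,"turn":0,"grip":2.5},{"x":-0.1,"y":0,"z":0.2,"turn":0,"grip":2.5},{"x":-0.1,"y":0,"z":0.2,"turn":0,"grip":2.5}]' --grip_force 45

```text
clock: 12.4
tool_pos: [0.4545, 0.2553, 0.0308]
eef_rot: [-3.13, 0.242, -0.001]
force: [0.2, 5.2, -0.6]
grip_width: 0.376
grasp_force: 45.0
```

```bash
python3 -c "
from h import *
go(.455,.2546,.031,-.155)"
```

```text
t=12.40 shift cm [ 0.06  0.06 -0.02] turn 0.0005 rows>= 1 pos [0.4545 0.2553 0.0308] yaw -0.1545 F [ 0.2  5.2 -0.6]
```

Run:
```python
from edge import *
import edge,pickle
np.set_printoptions(precision=4,suppress=True,linewidth=150)
D=pickle.load(open("D.pkl","rb"));s,t=D["scene"][0],D["top"][0]
o=edge.edges; mode="g"
def ed(p,P,q,ch=2,**k):
    e=o(p,P,q,ch=ch,rng=3); hsv=cv2.cvtColor(p["color"],cv2.COLOR_RGB2HSV)
    ok=[]
    for x in e:
        a=hsv[tuple(np.round(x[:2]+(x[4]-1.5)*x[2:4])[::-1].astype(int))].astype(int); b=hsv[tuple(np.round(x[:2]+(x[4]+1.8)*x[2:4])[::-1].astype(int))].astype(int)
        green=lambda h:55<h[0]<90 and h[1]>80
        ok.append((green(a) and not green(b) and b[2]<110) if mode=="g" else (a[1]<50 and a[2]>170 and green(b)))
    return e[np.array(ok)]
edge.edges=ed
F=box(.23,.08,.014,0);V=box(.203,.031,.026,.014)+[-.0065,0,0]
for start in((.466,-.2595,-.36),(.467,-.2600,-.345)):
  for mode,P,ch in(("g",F,1),("v",V,0)):
    for n,ps in(("s",[s]),("t",[t]),("both",[s,t])):
        try: print(mode,n,*edge.solve(ps,P,start,ch,prior=.3))
        except Exception as ex: print(mode,n,ex)
for n,p in(("s",s),("t",t)):
    hsv=cv2.cvtColor(p["color"],cv2.COLOR_RGB2HSV); q=(.466,-.2595,-.355); c=proj(p,pose(np.array([[.1,0,.05]]),q))[0].astype(int)
    for col,(a,b) in(("yel",(18,32)),("red",(0,7))):
        m=((hsv[:,:,0]>=a)&(hsv[:,:,0]<=b)&(hsv[:,:,1]>140)&(hsv[:,:,2]>110)).astype(np.uint8); m2=np.zeros_like(m); m2[c[1]-25:c[1]+25,c[0]-28:c[0]+28]=m[c[1]-25:c[1]+25,c[0]-28:c[0]+28]
        k,_,st,ce=cv2.connectedComponentsWithStats(m2); print(n,col,[(st[i][:5].tolist(),ce[i].round(2)) for i in range(1,k) if st[i][4]>12])
```

```text
g s [ 0.4626 -0.2639 -0.3469] 0.03 60
g t [ 0.4677 -0.2597 -0.3516] 0.44 180
g both [ 0.4654 -0.2594 -0.3517] 0.51 255
v s [ 0.4677 -0.2565 -0.3389] 0.03 65
v t [ 0.467  -0.2586 -0.3314] 0.4 118
v both [ 0.4672 -0.2579 -0.3343] 0.46 183
g s [ 0.4627 -0.2639 -0.3471] 0.04 60
g t [ 0.4677 -0.2596 -0.3511] 0.45 179
g both [ 0.4654 -0.2594 -0.3516] 0.51 255
v s [ 0.4677 -0.2565 -0.3388] 0.04 65
v t [ 0.467  -0.2587 -0.3306] 0.43 119
v both [ 0.4672 -0.2579 -0.3342] 0.46 183
s yel [([166, 191, 14, 17, 148], array([172.94, 198.34])), ([180, 199, 17, 25, 164], array([188.86, 210.09]))]
s red [([165, 205, 19, 22, 220], array([174.56, 215.55]))]
t yel [([364, 189, 15, 10, 82], array([371.38, 193.7 ])), ([383, 195, 12, 12, 83], array([388.  , 200.53]))]
t red [([374, 182, 17, 12, 126], array([382.02, 188.13]))]
```

```bash
python3 -c "
from h import *
go(.453,-.254,.08,-.343)"
```

```text
t=12.40 shift cm [ 7.69 50.33 -5.02] turn 0.1885 rows>= 11 pos [0.4545 0.2553 0.0308] yaw -0.1545 F [ 0.2  5.2 -0.6]
```

Call:
play_rows --increments '[{"x":0,"y":0,"z":-1,"turn":0,"grip":2.5},{"x":0,"y":0,"z":-4,"turn":0,"grip":2.5},{"x":0,"y":0,"z":-8,"turn":0,"grip":2.5},{"x":0,"y":0,"z":-10,"turn":0,"grip":2.5},{"x":0,"y":0,"z":-10,"turn":0,"grip":2.5}]'

```text
clock: 12.9
tool_pos: [0.4562, 0.2547, 0.1339]
eef_rot: [-3.13, 0.242, -0.008]
force: [0.1, 1.1, -6.3]
grip_width: 0.379
grasp_force: 45.0
```

Shaft lifted (6.3 N). Carry over.

Call:
play_rows --increments '[{"x":0.5,"y":3,"z":0,"turn":0.02,"grip":2.5},{"x":1.2,"y":7.5,"z":0,"turn":0.04,"grip":2.5},{"x":1.8,"y":12,"z":0,"turn":0.06,"grip":2.5},{"x":2.6,"y":16.5,"z":0,"turn":0.08,"grip":2.5},{"x":3.2,"y":21,"z":0,"turn":0.1,"grip":2.5},{"x":3.9,"y":25.5,"z":0,"turn":0.12,"grip":2.5},{"x":4.6,"y":30,"z":0,"turn":0.14,"grip":2.5},{"x":5.3,"y":34.5,"z":0,"turn":0.16,"grip":2.5},{"x":6,"y":39,"z":0,"turn":0.18,"grip":2.5},{"x":6.6,"y":43,"z":0,"turn":0.188,"grip":2.5},{"x":7.2,"y":46.5,"z":0,"turn":0.188,"grip":2.5},{"x":7.5,"y":49,"z":0,"turn":0.188,"grip":2.5},{"x":7.7,"y":50.3,"z":0,"turn":0.188,"grip":2.5},{"x":7.7,"y":50.3,"z":0,"turn":0.188,"grip":2.5},{"x":7.7,"y":50.3,"z":3,"turn":0.188,"grip":2.5},{"x":7.7,"y":50.3,"z":5,"turn":0.188,"grip":2.5},{"x":7.7,"y":50.3,"z":5,"turn":0.188,"grip":2.5},{"x":7.7,"y":50.3,"z":5,"turn":0.188,"grip":2.5}]'

```text
clock: 14.7
tool_pos: [0.4525, -0.2532, 0.0799]
eef_rot: [-3.095, 0.533, 0.003]
force: [0.0, 0.1, -6.2]
grip_width: 0.378
grasp_force: 45.0
```

Run:
```python
from h import *
go(.453,-.254,.0368,-.343)
T=manip.observe()["tool_pos"]; o=[]
def X(q,x,y,z): c,s=np.cos(q[2]),np.sin(q[2]); return [q[0]+c*x-s*y,q[1]+s*x+c*y,z]
for n in("scene","top"):
    p=manip.capture(n); save(p,n+'f.png'); im=cv2.resize(p["color"][:,:,::-1],None,fx=8,fy=8,interpolation=cv2.INTER_CUBIC)
    q=(.467,-.259,-.343)
    def dr(L,c): cv2.polylines(im,[np.round((proj(p,L)+.5)*8).astype(np.int32)],True,c,1)
    dr([X(q,x,y,.040) for x,y in((-.108,-.0155),(.095,-.0155),(.095,.0155),(-.108,.0155))],(0,0,255))
    q2=(T[0],T[1],-.343); z=T[2]+.0132
    dr([X(q2,x,y,z) for x,y in((-.065,-.017),(.065,-.017),(.065,.017),(-.065,.017))],(255,0,0))
    u,v=proj(p,[[.48,-.262,.06]])[0].astype(int); o.append(im[(v-37)*8:(v+37)*8,(u-25)*8:(u+25)*8])
cv2.imwrite('pics/e.png',np.hstack(o))
```

```text
t=14.70 shift cm [0.08 0.07 4.31] turn 0.0019 rows>= 1 pos [ 0.4525 -0.2532  0.0799] yaw -0.3411 F [ 0.   0.1 -6.2]
```

View pics/e.png

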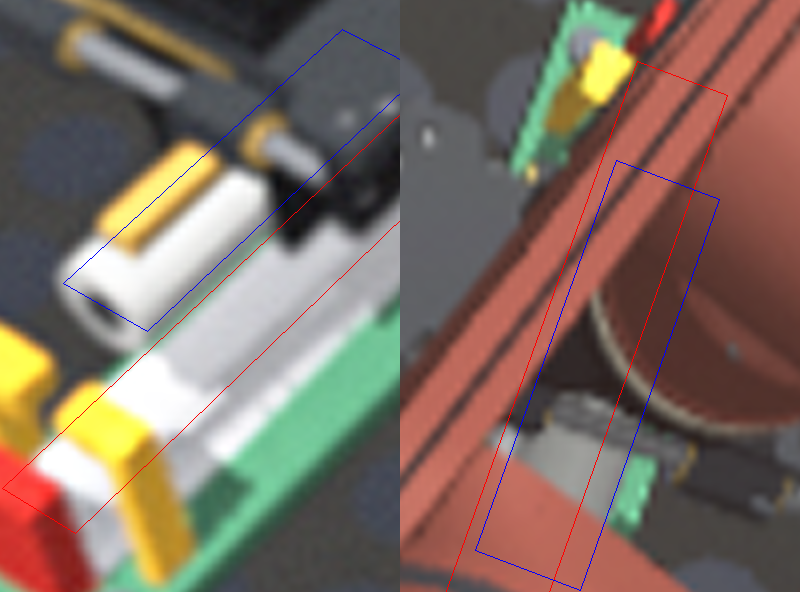

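The shaft hangs level, key up, matching the predicted blue outline (nose at crop (105,310)), arch ahead at (100,410). Check the groove's lateral position once more from the stored pictures.

Run:
```python
from edge import *
import pickle
np.set_printoptions(precision=2,suppress=True,linewidth=150)
D=pickle.load(open("D.pkl","rb"))
q=np.array([.467,-.259,-.343]);a=np.array([np.cos(q[2]),np.sin(q[2])]);nrm=np.array([-a[1],a[0]])
def loc(X): d=X[:2]-q[:2]; return d@a*1e3,d@nrm*1e3
for n,uvs in(("scene",[(172.94,198.34),(188.86,210.09)]),("top",[(371.38,193.7),(388,200.53)])):
    p=D[n][0]
    for z in(.06,.07,.0815): L=[loc(at(p,u,z)) for u in uvs]; print(n,z,np.array(L).ravel(),"mid",np.mean(L,0))
# cross profiles over V block: gray at lateral positions
for n in("scene","top"):
    p=D[n][0]
    for z in(.04,.014):
      rows=[]
      for x in(-.09,-.06,-.03,0,.03):
        ys=np.arange(-.045,.0451,.003); X=np.array([[q[0]+x*a[0]+y*nrm[0],q[1]+x*a[1]+y*nrm[1],z] for y in ys]); uv=proj(p,X)
        rows.append(map_coordinates(p["color"][:,:,0].astype(float),[uv[:,1],uv[:,0]],order=1).astype(int))
      print(n,z); print((ys*1e3).astype(int)); print(np.array(rows))
```

```text
scene 0.06 [ 73.03 -29.42  78.22  28.56] mid [75.62 -0.43]
scene 0.07 [ 77.57 -21.72  82.7   35.51] mid [80.14  6.9 ]
scene 0.0815 [ 82.8  -12.87  87.85  43.5 ] mid [85.32 15.32]
top 0.06 [ 78.38  21.41  77.13 -24.32] mid [77.76 -1.46]
top 0.07 [ 75.89  22.6   74.64 -22.78] mid [75.26 -0.09]
top 0.0815 [ 73.01  23.98  71.78 -21.  ] mid [72.4   1.49]
scene 0.04
[-45 -41 -38 -35 -32 -29 -26 -23 -20 -17 -14 -11  -8  -5  -2   0   3   6   9  12  15  18  21  24  27  30  33  36  39  42  45]
[[ 65  65  66  67  66  67  66  68  87 136 217 253 255 254 253 253 252 252 250 246 237 204 171 163 168 170 153 126 124 134 137]
 [ 68  66  69  67  68  67  67  66  71 110 193 247 254 254 253 253 253 252 250 246 236 205 169 162 167 166 152 124 108 106 107]
 [ 64  64  65  66  65  66  61  62  73 123 209 253 254 254 253 253 252 252 250 244 232 195 163 162 172 184 180 140 106 106 108]
 [ 66  69  66  65  64  65  64  60  69 109 200 252 254 254 253 253 252 250 245 240 227 192 165 168 188 212 197 145 110 106 107]
 [ 67  66  67  66  65  66  65  63  69 120 215 252 255 254 253 252 252 250 246 240 234 196 166 180 211 2
[... 1641 characters left out ...]
  0   3   6   9  12  15  18  21  24  27  30  33  36  39  42  45]
[[ 73  73  82 116 118 118 118 118 123 183 253 251 250 248 246 243 246 247 250 226 128 117 116 115 115 115 115 116 112  70  89]
 [ 75  75  84 119 119 119 119 120 125 194 252 251 249 248 244 240 246 247 249 215 130 121 116 116 117 118 118 118 113  72  92]
 [ 79  77  88 121 118 118 118 117 124 206 252 251 249 246 241 236 244 247 249 207 135 125 120 120 120 120 120 119 111  73  86]
 [ 93  94 104 122 120 121 120 120 124 221 251 251 249 244 238 233 241 246 249 204 173 136 120 120 121 120 121 120 108  77  80]
 [ 96  95 116 124 122 124 123 123 123 225 252 251 248 243 235 231 239 246 249 191 202 133 123 122 122 122 122 121 106  78  82]]
```

Call:
play_rows --increments '[{"x":0.1,"y":-0.05,"z":1.5,"turn":0,"grip":2.5},{"x":0.1,"y":-0.05,"z":3,"turn":0,"grip":2.5},{"x":0.1,"y":-0.05,"z":3.6,"turn":0,"grip":2.5},{"x":0.1,"y":-0.05,"z":3.9,"turn":0,"grip":2.5},{"x":0.1,"y":-0.05,"z":3.9,"turn":0,"grip":2.5},{"x":0.1,"y":-0.05,"z":3.9,"turn":0,"grip":2.5}]'

```text
clock: 15.4
tool_pos: [0.4544, -0.2548, 0.0417]
eef_rot: [3.096, -0.535, 0.001]
force: [0.0, -0.5, -5.1]
grip_width: 0.381
grasp_force: 45.0
```

Call:
play_rows --increments '[{"x":0,"y":-0.1,"z":0.2,"turn":0,"grip":2.5},{"x":0,"y":-0.1,"z":0.35,"turn":0,"grip":2.5},{"x":0,"y":-0.1,"z":0.45,"turn":0,"grip":2.5},{"x":0,"y":-0.1,"z":0.45,"turn":0,"grip":2.5}]'

```text
clock: 15.8
tool_pos: [0.4546, -0.2536, 0.0371]
eef_rot: [-3.096, 0.535, -0.0]
force: [0.5, 0.5, -6.3]
grip_width: 0.379
grasp_force: 45.0
```

Call:
play_rows --increments '[{"x":0,"y":0,"z":0.05,"turn":0,"grip":2.5},{"x":0,"y":0,"z":0.1,"turn":0,"grip":2.5},{"x":0,"y":0,"z":0.1,"turn":0,"grip":2.5}]'

```text
clock: 16.1
tool_pos: [0.4549, -0.2534, 0.0368]
eef_rot: [-3.095, 0.535, -0.001]
force: [-0.9, 4.3, 3.4]
grip_width: 0.38
grasp_force: 45.0
```

Call:
play_rows --increments '[{"x":0.2,"y":-0.05,"z":-0.05,"turn":0,"grip":2.5},{"x":0.5,"y":-0.05,"z":-0.05,"turn":0,"grip":2.5},{"x":0.8,"y":-0.05,"z":-0.05,"turn":0,"grip":2.5},{"x":1.1,"y":-0.05,"z":-0.05,"turn":0,"grip":2.5},{"x":1.2,"y":-0.05,"z":-0.05,"turn":0,"grip":2.5},{"x":1.2,"y":-0.05,"z":-0.05,"turn":0,"grip":2.5}]'

```text
clock: 16.7
tool_pos: [0.4651, -0.2571, 0.0368]
eef_rot: [-3.096, 0.534, 0.004]
force: [-6.3, 2.8, 4.3]
grip_width: 0.38
grasp_force: 45.0
```

```bash
python3 -c "
from h import *
go(.4674+.03*.9417,-.2579-.03*.3363,.0368,-.343)
s=manip.observe(); print(R.from_rotvec(s['eef_rot']).as_matrix().T@s['force'], s['ft_torque'])"
```

```text
t=16.70 shift cm [ 3.24 -0.   -0.01] turn 0.0011 rows>= 1 pos [ 0.4651 -0.2571  0.0368] yaw -0.3419 F [-6.3  2.8  4.3]
[-6.86885766 -0.47691796 -4.2884917 ] [0.62199684 0.98294236 0.0226918 ]
```

Call:
play_rows --increments '[{"x":0.3,"y":0,"z":-0.05,"turn":0,"grip":2.5},{"x":0.6,"y":0,"z":-0.05,"turn":0,"grip":2.5},{"x":0.9,"y":0,"z":-0.05,"turn":0,"grip":2.5},{"x":1.2,"y":0,"z":-0.05,"turn":0,"grip":2.5},{"x":1.5,"y":0,"z":-0.05,"turn":0,"grip":2.5},{"x":1.8,"y":0,"z":-0.05,"turn":0,"grip":2.5},{"x":2.1,"y":0,"z":-0.05,"turn":0,"grip":2.5},{"x":2.4,"y":0,"z":-0.05,"turn":0,"grip":2.5},{"x":2.5,"y":0,"z":-0.05,"turn":0,"grip":2.5},{"x":2.5,"y":0,"z":-0.05,"turn":0,"grip":2.5}]'

```text
clock: 17.7
tool_pos: [0.49, -0.2658, 0.0371]
eef_rot: [3.095, -0.535, 0.001]
force: [-0.3, -2.5, -5.2]
grip_width: 0.377
grasp_force: 45.0
```

```bash
python3 -c "
from h import *
go(.4674+.03*.9417,-.2579-.03*.3363,.0368,-.343)
s=manip.observe(); print(R.from_rotvec(s['eef_rot']).as_matrix().T@s['force'], s['ft_torque'])"
```

```text
t=17.70 shift cm [0.61 0.02 0.03] turn 0.0008 rows>= 1 pos [ 0.49   -0.2658  0.0371] yaw -0.3422 F [-0.3 -2.5 -5.2]
[0.52697068 2.49689775 5.19998724] [-0.29578848  0.08656658 -0.07487045]
```

Creep to the stop.

Call:
play_rows --increments '[{"x":0.1,"y":0,"z":0.03,"turn":0,"grip":2.5},{"x":0.2,"y":0,"z":0.03,"turn":0,"grip":2.5},{"x":0.3,"y":0,"z":0.03,"turn":0,"grip":2.5},{"x":0.4,"y":0,"z":0.03,"turn":0,"grip":2.5},{"x":0.4,"y":0,"z":0.03,"turn":0,"grip":2.5}]'

```text
clock: 18.2
tool_pos: [0.4934, -0.2672, 0.0369]
eef_rot: [3.095, -0.535, 0.0]
force: [-4.3, -4.0, -1.9]
grip_width: 0.375
grasp_force: 45.0
```

Call:
play_rows --increments '[{"x":0.1,"y":-0.02,"z":0,"turn":0,"grip":2.5},{"x":0.2,"y":-0.02,"z":0,"turn":0,"grip":2.5},{"x":0.3,"y":-0.02,"z":0,"turn":0,"grip":2.5},{"x":0.3,"y":-0.02,"z":0,"turn":0,"grip":2.5}]'

```text
clock: 18.6
tool_pos: [0.4942, -0.2675, 0.0368]
eef_rot: [-3.095, 0.534, 0.007]
force: [-12.3, -1.2, 6.1]
grip_width: 0.381
grasp_force: 45.0
```

Call:
play_rows --increments '[{"x":0.1,"y":0,"z":-0.03,"turn":0,"grip":2.5},{"x":0.2,"y":0,"z":-0.03,"turn":0,"grip":2.5},{"x":0.2,"y":0,"z":-0.03,"turn":0,"grip":2.5},{"x":0.2,"y":0,"z":-0.03,"turn":0,"grip":2.5}]'

```text
clock: 19.0
tool_pos: [0.4942, -0.2675, 0.0367]
eef_rot: [-3.095, 0.534, 0.014]
force: [-18.7, 0.7, 10.0]
grip_width: 0.38
grasp_force: 45.0
```

Run:
```python
from h import *
import pickle
go(.4674+.03*.9417,-.2579-.03*.3363,.0368,-.343)
p=manip.capture('scene'); save(p,'st.png')
print([(t,[(np.round(d["uv"],1),round(d["p"],2)) for d in manip.place_of(p,t)][:2]) for t in("fixture_stop","shaft_nose")])
u,v=proj(p,[[.54,-.285,.05]])[0].astype(int)
cv2.imwrite('pics/f.png',cv2.resize(p["color"][v-24:v+24,u-32:u+32,::-1],(800,600),interpolation=cv2.INTER_CUBIC))
```

```text
t=19.00 shift cm [ 0.16 -0.   -0.01] turn 0.0013 rows>= 1 pos [ 0.4942 -0.2675  0.0367] yaw -0.3417 F [-18.7   0.7  10. ]
[('fixture_stop', [(array([190.9, 127.8]), 0.88), (array([177.5, 212.8]), 0.79)]), ('shaft_nose', [(array([185.1, 197.7]), 0.46), (array([177.8, 209.6]), 0.43)])]
```

View pics/f.png

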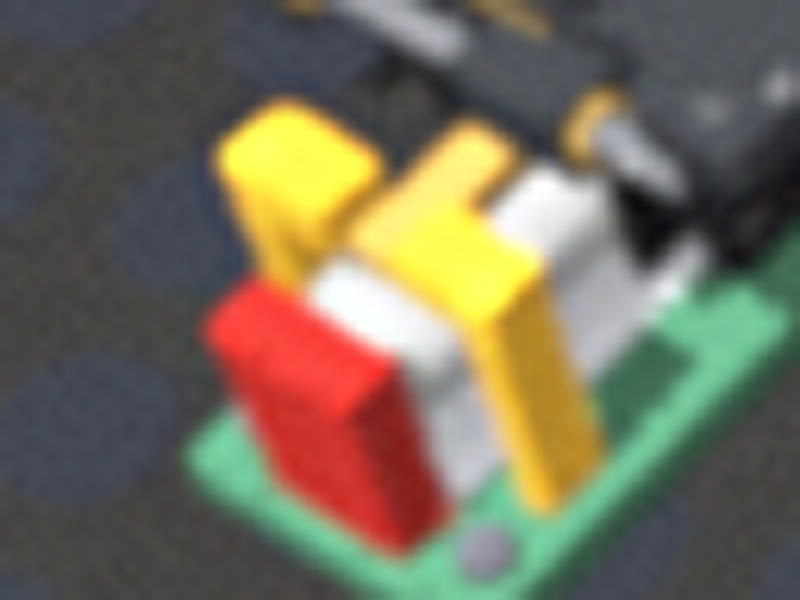

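Key is in the arch's slot and the nose is against the red stop (crop (380,330)); force rises without motion. Ease off, release and retreat straight up.

Call:
play_rows --increments '[{"x":-0.2,"y":0,"z":-0.1,"turn":0,"grip":2.5},{"x":-0.2,"y":0,"z":-0.1,"turn":0,"grip":2.5},{"x":-0.2,"y":0,"z":-0.1,"turn":0,"grip":3.6},{"x":-0.2,"y":0,"z":-0.1,"turn":0,"grip":5},{"x":-0.2,"y":0,"z":-0.1,"turn":0,"grip":6},{"x":-0.2,"y":0,"z":-0.1,"turn":0,"grip":6},{"x":-0.2,"y":0,"z":-2,"turn":0,"grip":6},{"x":-0.2,"y":0,"z":-6,"turn":0,"grip":6},{"x":-0.2,"y":0,"z":-11,"turn":0,"grip":6},{"x":-10,"y":5,"z":-14,"turn":0,"grip":6},{"x":-10,"y":5,"z":-14,"turn":0,"grip":6},{"x":-10,"y":5,"z":-14,"turn":0,"grip":6},{"x":-10,"y":5,"z":-14,"turn":0,"grip":6}]'

```text
clock: 20.45
tool_pos: [0.3867, -0.2826, 0.1783]
eef_rot: [3.094, -0.538, 0.004]
force: [0.9, -0.2, 0.7]
grip_width: 0.689
grasp_force: 0.0
```

Run:
```python
from h import *
go(.49,-.26,.2,-.343)
p=manip.capture('scene'); save(p,'end.png'); a=cv2.imread('pics/st.png').astype(float); b=cv2.imread('pics/end.png').astype(float)
u,v=proj(p,[[.54,-.285,.05]])[0].astype(int)
d=np.abs(a-b).mean(2)[v-24:v+24,u-32:u+32]; print("mean diff",d.mean()); 
# arch/stop region rows 8..42, cols 15..42 of the crop
print("arch zone max/mean",d[12:42,15:42].max(),d[12:42,15:42].mean())
g0=a[v-24:v+24,u-32:u+32][12:42,15:42].mean(2);g1=b[v-24:v+24,u-32:u+32][12:42,15:42].mean(2)
print(cv2.phaseCorrelate(g0,g1))
```

```text
t=20.45 shift cm [ 8.97 -5.62 -2.15] turn -0.0013 rows>= 3 pos [ 0.3867 -0.2826  0.1783] yaw -0.3443 F [ 0.9 -0.2  0.7]
mean diff 19.955078125
arch zone max/mean 36.0 2.5843621399176953
((0.49914858455565714, -0.07166159710981468), 1.018053530447337)
```

```bash
python3 -c "
from h import *
go(.4052,-.2357,.055,-.343)"
```

```text
t=20.50 shift cm [ 0.06 -4.99 12.27] turn -0.0007 rows>= 3 pos [ 0.3875 -0.2824  0.1777] yaw -0.3437 F [ 0.7 -0.2  0.4]
```

Call:
play_rows --increments '[{"x":0,"y":-5,"z":2,"turn":0,"grip":0},{"x":0,"y":-5,"z":6,"turn":0,"grip":0},{"x":0,"y":-5,"z":6,"turn":0,"grip":0},{"x":0,"y":-5,"z":6,"turn":0,"grip":0},{"x":0,"y":-5,"z":6,"turn":0,"grip":0},{"x":0,"y":-5,"z":9,"turn":0,"grip":0},{"x":0,"y":-5,"z":12,"turn":0,"grip":0},{"x":0,"y":-5,"z":12.2,"turn":0,"grip":0},{"x":0,"y":-5,"z":12.2,"turn":0,"grip":0},{"x":0.7,"y":-5,"z":12.2,"turn":0,"grip":0},{"x":1.2,"y":-5,"z":12.2,"turn":0,"grip":0},{"x":1.6,"y":-5,"z":12.2,"turn":0,"grip":0},{"x":1.8,"y":-5,"z":12.2,"turn":0,"grip":0},{"x":1.8,"y":-5,"z":12.2,"turn":0,"grip":0}]'

```text
clock: 21.9
tool_pos: [0.4213, -0.2411, 0.0554]
eef_rot: [3.096, -0.534, 0.001]
force: [-0.1, 0.6, 0.2]
grip_width: 0.003
grasp_force: 0.0
```

Call:
play_rows --increments '[{"x":0.2,"y":0,"z":0,"turn":0,"grip":0},{"x":0.4,"y":0,"z":0,"turn":0,"grip":0},{"x":0.5,"y":0,"z":0,"turn":0,"grip":0},{"x":0.5,"y":0,"z":0,"turn":0,"grip":0}]'

```text
clock: 22.3
tool_pos: [0.4237, -0.2417, 0.0545]
eef_rot: [-3.094, 0.534, 0.007]
force: [-7.7, 1.5, 3.9]
grip_width: 0.008
grasp_force: 3.5
```

Call:
play_rows --increments '[{"x":0.1,"y":0,"z":-0.1,"turn":0,"grip":0},{"x":0.2,"y":0,"z":-0.1,"turn":0,"grip":0},{"x":0.2,"y":0,"z":-0.1,"turn":0,"grip":0}]'

```text
clock: 22.6
tool_pos: [0.4238, -0.2416, 0.0546]
eef_rot: [-3.093, 0.534, 0.014]
force: [-10.7, 2.3, 4.3]
grip_width: 0.003
grasp_force: 5.7
```

Solid against the stop. Back away and hand in.

Call:
play_rows --increments '[{"x":-0.8,"y":0,"z":-0.1,"turn":0,"grip":0},{"x":-2.5,"y":0,"z":-0.5,"turn":0,"grip":0},{"x":-3,"y":0,"z":-4,"turn":0,"grip":0},{"x":-3,"y":0,"z":-9,"turn":0,"grip":0},{"x":-3,"y":0,"z":-14,"turn":0,"grip":0},{"x":-3,"y":0,"z":-15,"turn":0,"grip":0},{"x":-3,"y":0,"z":-15,"turn":0,"grip":0}]'

```text
clock: 23.3
tool_pos: [0.4007, -0.2343, 0.2089]
eef_rot: [3.093, -0.534, 0.009]
force: [1.5, 0.0, -0.2]
grip_width: 0.006
grasp_force: 0.0
```

Run:
```python
from h import *
p=manip.capture('scene'); save(p,'end2.png'); b=cv2.imread('pics/end.png').astype(float); c=cv2.imread('pics/end2.png').astype(float)
u,v=proj(p,[[.54,-.285,.05]])[0].astype(int); print(np.abs(b-c).mean(2)[v-12:v+18,u-17:u+10].mean())
print(proj(p,[[.4937,-.2673,.05]]),[(t,[(np.round(d["uv"],1),round(d["p"],2)) for d in manip.place_of(p,t)][:3]) for t in("shaft","key","shaft_nose","fixture_stop")])
print(manip.close_job())
```

```text
1.4794238683127572
[[195.27368001 194.53125332]] [('shaft', [(array([196.9, 194.5]), 0.89)]), ('key', [(array([187.5, 200.3]), 0.55)]), ('shaft_nose', [(array([173.5, 209.3]), 0.7)]), ('fixture_stop', [(array([174. , 212.5]), 0.96), (array([189.7, 129.2]), 0.66), (array([416.8, 348.4]), 0.61)])]
the job is handed in; nothing more can be done
None
```

The key is fully home in the keyway, and the shaft lies in the left-hand green fixture with the key in the arch's slot and its end against the red stop; I released it and handed the job in at about 23 s, with no verdict shown.

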